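Feed a board carrier along the guide rail into the test dock with a push stick

TASK

Take the red push stick from its blue mat and, touching the blue board carrier with nothing but the stick, first push it squarely flush against the steel rail while it is still behind the yellow line. Then, keeping it lightly but firmly pressed against the rail all the way, slide it along the rail under the test head until the orange dock slide is fully home, never forcing it (about 6 N on the rail is right; 14 N on the rail, or 35 N from the stick, is too much). Stand the stick back upright on its mat and let go, leaving the grey spare carrier, the amber bottle and the reel where they are.

Things in the scene. Friction and masses are not known exactly. Their poses are not given: they have to be found in the camera images.
- bed: aluminium test-jig bed, fixed, plate top 8 mm above the table; origin on the table. Its +y is the feed direction, its +x points towards the rail. The plate spans x -120..110 and y -250..230. A yellow line crosses it at y = 10..15. The test head is a white beam across the bed at y 110..160, its underside 68 mm above the table and top 94 mm, on posts at x -116..-94 and 86..108
- rail: steel guide rail on the bed, 400 long, 24 wide, 22 high above the plate; origin at the middle of its working (carrier-side) face, at plate level, at bed x = 75, y = -30. Same axes as the bed: +y along the feed, +x from the carrier into the rail, so the flush carrier's side lies at x = 0
- dock (a joint): orange dock slide, 44 wide, 20 high, centred 60 mm off the rail face (bed x = 15). In metres: 0 as built, with its face at bed y = 163; the carrier's nose pushes it along +y against friction (about 5 N more than sliding alone), no spring, to a hard stop at 0.012, which is fully home (the carrier's middle is then at bed y = 120). It stays where it is pushed
- dock_face (a point): middle of the dock slide's face (the carrier's nose meets it), 21 mm above the table; moves with the slide; axes as the bed
- carrier_center (a point): centre of the blue board carrier (green circuit board on top), half-way up its  80 wide (x), 110 long (y), 20 high. Its +y end is the nose, its +x side goes against the rail. It starts a few cm off the rail, up to 0.15 rad askew, behind the yellow line
- carrier_nose (a point): nose corner of the carrier on its rail side (carrier x 40, y 55), half-way up
- carrier_tail (a point): tail corner of the carrier on its rail side (carrier x 40, y -55), half-way up
- carrier_notch (a point): inner corner of the carrier's notch, half-way up; axes as the carrier. The tail corner away from the rail is cut out, full height, over carrier x -40..-20 and y -55..-20, open to the rear and to -x. The stick's round tip goes in there: it bears on the side wall (x = -20) to press towards the rail, and on the front wall (y = -20) to push ahead
- stick_grip (a point): push stick's grip, a red upright blade 18 thick (x), 36 long (y), from 6 to 80 mm above the stick's underside; this point is on its mid-line, 55 mm above the underside. A foot 44 x 60 x 6 is under it. A bar 14 wide and 16 high runs along the stick's own +y, flush with the underside, to the tip
- stick_tip (a point): centre of the round tip (upright rubber cylinder, radius 10, height 16) at the end of the stick's bar, 85 mm ahead of the grip along the stick's +y and 8 mm above the underside (47 mm below the grip point)
- stick: the push stick, 0.15 kg, stands upright on its own; origin on its underside, below the grip point
- carrier: the blue board carrier, 0.25 to 0.5 kg; origin at the middle of its underside. Sliding freely on the bed it takes about 1 to 4 N; along the rail with 6 N of side pressure about 3 to 9 N, and 10 to 17 N in all while it moves the dock slide; at the stop the force climbs
- mat: blue mat on which the stick stands, 170 (x) x 210 (y) x 3 mm thick, fixed; origin on the table at its middle; the stick stands with its origin about 35 mm behind the middle (mat y = -35), its bar along +y
- spare_carrier: a second board carrier like the one to feed, but grey, lying on the table, 80 x 110 x 20 (mm); origin at the middle of its underside
- flux: small amber bottle, diameter 44, height 90 (mm); origin at the middle of its underside
- spool: aluminium reel standing on its end, diameter 60, height 42 (mm); origin at the middle of its underside
Things that resemble listed ones, but are neither listed nor needed, are in the scene too. Of the things shaped like the stick, the red one is meant.

How it is judged:
By the outcome, as a careful person would: the job done as asked, in the order asked, and still so for the second after the job is handed in, with the robot touching nothing.
It also fails if it takes over 72 s, if anything falls off the work surface, if the arm or the gripper's body presses on something with over 40 N, if the wrist force passes 120 N, or if a joint passes its speed limit or range.

ROBOT

A 6-joint arm with a two-finger parallel gripper is mounted at the origin on the work surface. World frame = base frame: x ahead of the robot, y to its left, z up, the work surface at z = 0. Lengths are in mm, angles in rad, forces in N, time in s.
With the tool pointing down it reaches from about 275 to 850 mm from the base axis. Payload 5.2 kg.
Tool frame: the origin (TCP) lies at the centre of the arm's flange, where the gripper is bolted on; the fingertips stand 173 mm ahead of it and the grasp point (between the pads) lies 155 mm ahead of it (robot.hold_point_z is the distance from the TCP to the grasp point, in mm); z points along the fingers, y is the direction in which the jaws open and shut (so a half turn about z gives the same grasp; the last joint's range is limited). The gripper opens to 85 mm and grips with 20 to 120 N. Pads are 22 mm wide; open, the fingers measure 114 mm over their backs; the gripper's body (76 mm by 85 mm) begins 54 mm behind the grasp point. The pads swing forward as they close: fully open they stand 13 mm farther back than shut.
Start: joints at [0.904, 0.259, 1.535, -0, 1.348, -0.203], TCP at [246.023, 491.914, 404.71] pointing down, gripper open.
Joint ranges: [-3.14, 3.14], [-0.91, 2.08], [0.19, 2.58], [-1.22, 4.36], [0.22, 2.71], [-3.12, 3.12]. Speed limits (rad/s): [2.57, 2.57, 3.14, 3.14, 3.14, 3.14].

INTERFACE

Orientations are given as a unit quaternion [w, x, y, z].
In Python, from bench import robot, jaws, grab_frame, calibration gives the robot as it stands. Calls block until the motion is done:
- robot.goto(position, orientation): joint-space move of the TCP to a pose.
- robot.movel(position, orientation=None, feed=150): straight line of the TCP; orientation=None keeps the orientation; feed is the mean speed in mm/s.
- robot.move_j(angles): joint-space move.
- jaws.grip(opening, grasp_force=None): finger opening in mm; grasp_force is the grip in N (None keeps the last); returns when the fingers have stopped.
- robot.wait(seconds).
- robot.solve_ik(position, orientation): joint angles nearest the present ones, or None.
- robot.observe(): the state.
- grab_frame(name): name is "scene" or "side" or "wrist"; returns the picture (420x560x3 uint8, red, green, blue); there is no depth.
- calibration(name): a dict with "camera_matrix" (3x3 intrinsics, pixels), "distortion" ([k1, k2, p1, p2, k3] as OpenCV has them; the pictures are not rectified), "camera_from_world" (4x4, takes a point from world to camera coordinates). Camera axes: x right, y down, z forward; pixel columns grow to the right and rows downward; lengths in mm; the calibration is good to about 2 mm. A picture is of the moment at which its call begins: read the wrist's pose just before it. calibration takes no time and is no camera call; for the wrist camera it gives the pose at the moment of the call.
A pose or a line that the arm cannot do raises robot.IKError and nothing moves.
- robot.close_job(): hands the job in, once; it reports no verdict.
The state is a dict: "time_s": time; "qpos": joint angles; "qd": joint speeds; "joint_torque": joint torques, N m; "tool_pos": TCP position; "tcp_rot": TCP orientation; "wrist_force": force on the tool from outside, world axes, zero at the start; "moment": the same for the moment, N m; "finger_gap": finger opening in mm.
Only numpy, scipy, OpenCV 4.12 (cv2) and the standard library are available. Lean on these libraries where they do the work, as an engineer would, in place of code of your own. Each camera call takes 0.05 s, during which the arm holds its last target.

## Working session

There is one attempt and no reset: what is moved stays moved. The work goes in short steps, each a Python script; the robot and the scene stay as the last script left them, time stands still between calls to the robot, and variables do not carry over. Pictures are saved under pics/ and viewed, and the job is handed in when it is done.

```bash
ls; mkdir -p pics
cat > h.py <<'E'
import numpy as np, cv2
from bench import robot, jaws, grab_frame, calibration
def save(n,im): cv2.imwrite('pics/'+n+'.png',cv2.cvtColor(im,cv2.COLOR_RGB2BGR))
def ray(c,px):
    K=np.array(c['camera_matrix'],float);d=np.array(c['distortion'],float);T=np.array(c['camera_from_world'],float)
    p=cv2.undistortPoints(np.array(px,float).reshape(-1,1,2),K,d).reshape(-1,2)
    D=np.c_[p,np.ones(len(p))]@T[:3,:3]; o=-T[:3,:3].T@T[:3,3]
    return o,D
def onplane(c,px,z):
    o,D=ray(c,px); return o+D*((z-o[2])/D[:,2])[:,None]
def proj(c,P):
    K=np.array(c['camera_matrix'],float);d=np.array(c['distortion'],float);T=np.array(c['camera_from_world'],float)
    r,_=cv2.Rodrigues(T[:3,:3]); return cv2.projectPoints(np.array(P,float).reshape(-1,1,3),r,T[:3,3],K,d)[0].reshape(-1,2)
E
python3 - <<'E'
from h import *
np.set_printoptions(precision=2,suppress=True)
for n in ['scene','side','wrist']:
    im=grab_frame(n);save(n+'0',im);np.save(n+'0.npy',im)
    c=calibration(n);T=np.array(c['camera_from_world']);print(n,c['camera_matrix'][0],c['distortion'],-T[:3,:3].T@T[:3,3],T[2,:3])
s=robot.observe();print(s)
E
```

```text
pics
scene [409.48   0.   280.29] [-0.09  0.    0.    0.    0.  ] [1028.76  478.11  819.55] [-0.53 -0.49 -0.69]
side [540.23   0.   276.61] [-0.08  0.    0.    0.    0.  ] [ -439.24 -1000.69   987.58] [ 0.55  0.6  -0.57]
wrist [360.37   0.   275.35] [0. 0. 0. 0. 0.] [174.14 527.5  372.44] [ 0.28 -0.14 -0.95]
{'time_s': 0.15, 'qpos': array([ 0.9 ,  0.26,  1.54, -0.  ,  1.35, -0.2 ]), 'qd': array([ 0., -0., -0., -0., -0., -0.]), 'joint_torque': array([  0.  , -44.64, -29.08,  -0.  ,   0.01,   0.  ]), 'tool_pos': array([245.93, 491.78, 404.08]), 'tcp_rot': array([-0.  ,  0.23,  0.97, -0.  ]), 'wrist_force': array([-0.26,  0.6 ,  0.03]), 'moment': array([ 0.02,  0.02, -0.03]), 'finger_gap': 85.1794295563726}
```

View pics/scene0.png

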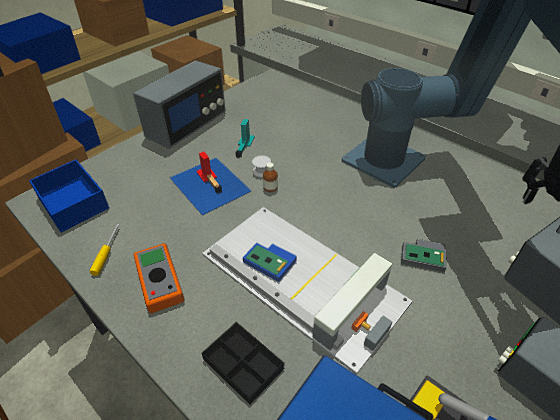

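View pics/side0.png

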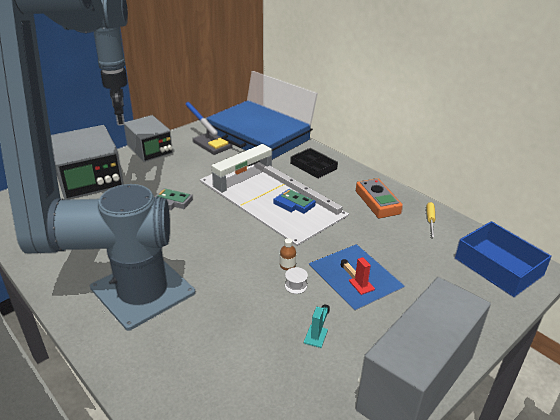

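View pics/wrist0.png

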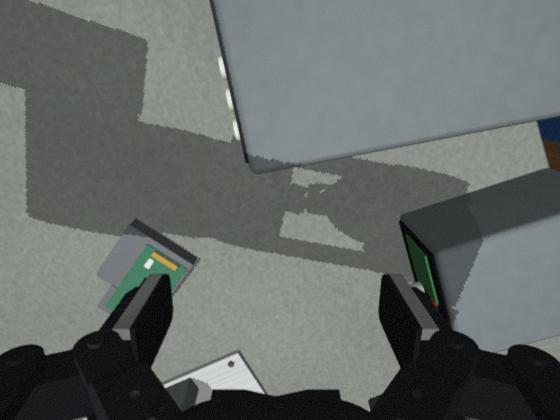

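Scene view: the red stick stands on the blue mat at about (208,170). The teal look-alike is at (244,138), off the mat. The blue carrier is at (270,260) and the grey spare at (425,255). I choose the red stick and will check it in a close crop.

Run:
```python
import numpy as np,cv2
a=np.load('scene0.npy');b=np.load('side0.npy')
def crop(im,x0,y0,x1,y1,n,f): cv2.imwrite('pics/'+n,cv2.cvtColor(cv2.resize(im[y0:y1,x0:x1],None,fx=f,fy=f,interpolation=cv2.INTER_CUBIC),cv2.COLOR_RGB2BGR))
crop(a,160,110,300,220,'c1.png',5)
crop(a,195,195,425,375,'c2.png',3.3)
crop(b,270,230,410,350,'c3.png',5)
crop(b,190,135,360,250,'c4.png',4.6)
```

```text
(no output)
```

View pics/c1.png

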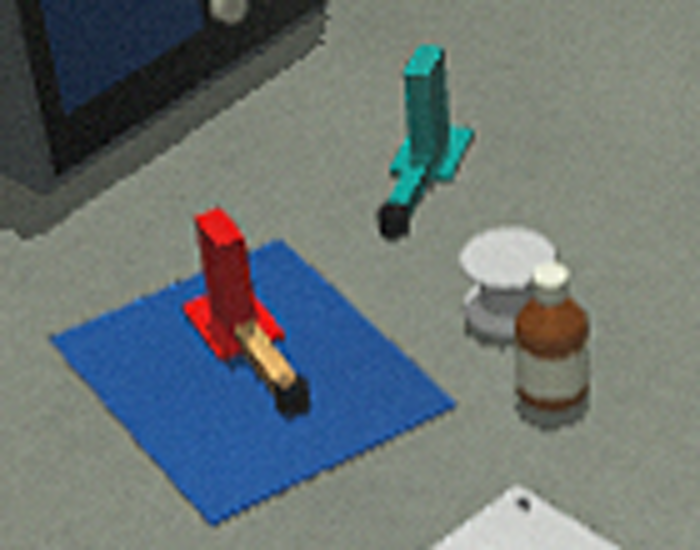

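View pics/c2.png

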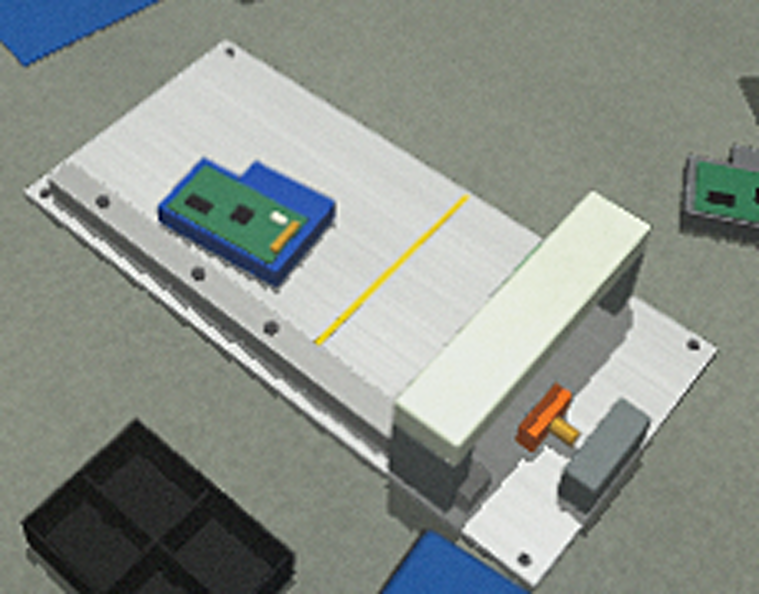

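View pics/c3.png

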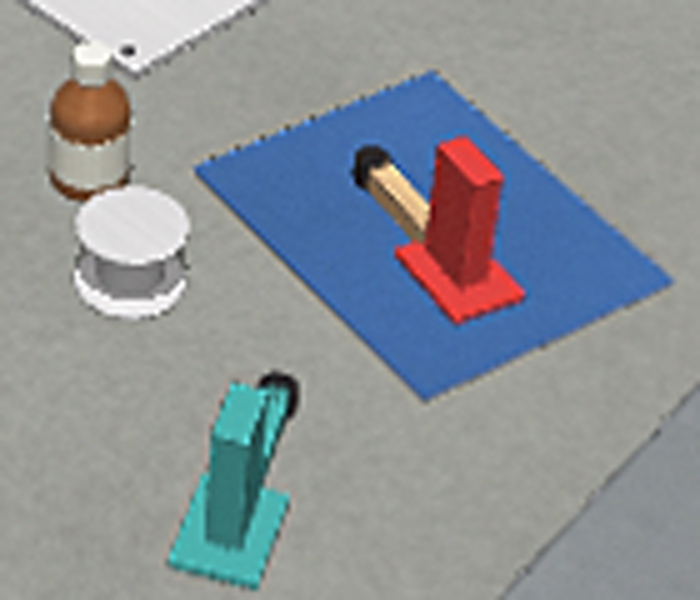

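View pics/c4.png

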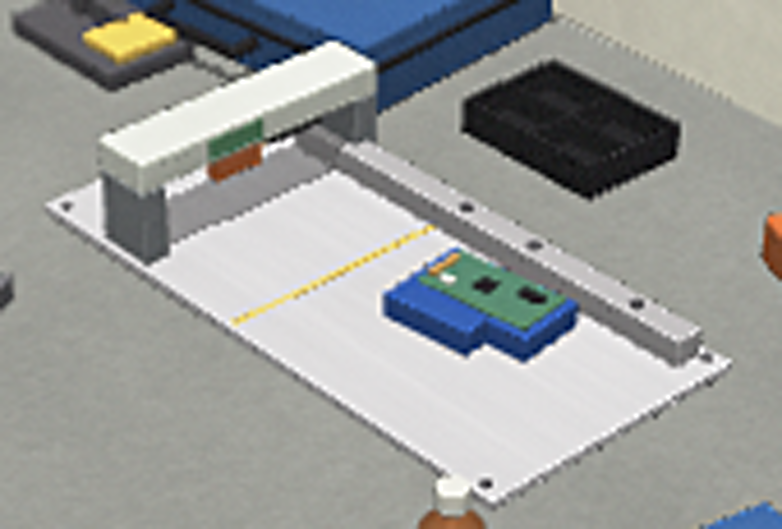

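The crops confirm it: the red stick stands on the blue mat, and the teal one stands on bare table. The notch is on the carrier's tail corner, away from the rail. Next come coarse poses by ray casting.

Run:
```python
from h import *
np.set_printoptions(precision=1,suppress=True)
cs=calibration('scene');cd=calibration('side')
P=lambda l,f,o:np.array(l,float)/f+np.array(o)
A=onplane(cs,P([(25,192),(225,40),(717,350),(538,588)],3.3,(195,195)),8)
B=onplane(cd,P([(730,362),(490,495),(48,205)],4.6,(190,135)),8)
print('scene',A,'\nside',B)
print([np.linalg.norm(A[i]-A[(i+1)%4]) for i in range(4)])
# mat corners
M=onplane(cs,P([(50,338),(282,240),(455,405),(213,525)],5,(160,110)),3)
M2=onplane(cd,P([(433,70),(195,170),(425,402),(672,283)],5,(270,230)),3)
print('mat',M,M.mean(0),'\n',M2,M2.mean(0))
print('tip top',onplane(cs,P([(293,385)],5,(160,110)),19),onplane(cd,P([(372,155)],5,(270,230)),19))
print('blade top',onplane(cs,P([(221,224)],5,(160,110)),83),onplane(cd,P([(470,162)],5,(270,230)),83))
# carrier top corners: tail-rail, tailnotch, notch-inner?, -x notch corner, nose -x, nose rail
C=onplane(cs,P([(160,207),(205,160),(335,212),(278,270)],3.3,(195,195)),28)
print('carrier',C)
D=onplane(cd,P([(385,293),(455,250),(578,300),(525,340)],4.6,(190,135)),28)
print(D)
```

```text
scene [[ 665.3 -128.9    8. ]
 [ 437.1 -131.8    8. ]
 [ 433.2  347.1    8. ]
 [ 660.6  351.5    8. ]] 
side [[ 665.7 -130.4    8. ]
 [ 440.8 -127.4    8. ]
 [ 434.   343.3    8. ]]
[np.float64(228.23425602596842), np.float64(478.96874813385585), np.float64(227.49834324072089), np.float64(480.50676115861233)]
mat [[ 533.1 -447.8    3. ]
 [ 367.7 -414.8    3. ]
 [ 407.4 -211.7    3. ]
 [ 571.8 -241.3    3. ]] [ 470.  -328.9    3. ] 
 [[ 573.1 -244.5    3. ]
 [ 404.9 -215.4    3. ]
 [ 365.2 -420.5    3. ]
 [ 530.6 -450.6    3. ]] [ 468.5 -332.7    3. ]
tip top [[ 471.6 -283.4   19. ]] [[ 473.7 -284.3   19. ]]
blade top [[ 446.4 -367.3   83. ]] [[ 447.3 -369.1   83. ]]
carrier [[615.2 -27.   28. ]
 [559.  -34.8  28. ]
 [530.7  73.8  28. ]
 [598.8  78.2  28. ]]
[[524.5  66.3  28. ]
 [599.   74.6  28. ]
 [619.5 -28.4  28. ]
 [557.7 -38.9  28. ]]
```

Bed, mat and stick agree between the two views to within about 4 mm, and the sizes match. The carrier is yawed about +0.17, tail nearer the rail. Now I'll take wrist views for precision.

```bash
cat >> h.py <<'E'
from scipy.spatial.transform import Rotation as R
def quat(yaw):
    # tool z down, tool x along stick +y rotated by yaw (stick +y = (-sin,cos)); tool y = z x x
    x=np.array([-np.sin(yaw),np.cos(yaw),0]);z=np.array([0,0,-1.]);y=np.cross(z,x)
    q=R.from_matrix(np.c_[x,y,z]).as_quat();return [q[3],q[0],q[1],q[2]]
E
python3 - <<'E'
from h import *
np.set_printoptions(precision=2,suppress=True)
for p,yaw in [((447,-368,200),-.29),((560,-45,210),0),((560,130,210),0),((560,-100,450),0),((447,-380,380),-.29)]:
    for dy in (0,np.pi): print(p,robot.solve_ik(p,quat(yaw+dy)))
E
```

```text
(447, -368, 200) [-0.88  0.52  1.7  -0.    0.92 -0.59]
(447, -368, 200) [-0.88  0.52  1.7  -0.    0.92  2.55]
(560, -45, 210) [-0.28  0.48  1.74 -0.    0.92 -0.28]
(560, -45, 210) [-0.28  0.48  1.74 -0.    0.92  2.86]
(560, 130, 210) [ 0.03  0.5   1.7  -0.    0.94  0.03]
(560, 130, 210) [ 0.03  0.5   1.7  -0.    0.94 -3.11]
(560, -100, 450) [-0.37  0.27  1.41 -0.    1.46 -0.37]
(560, -100, 450) [-0.37  0.27  1.41 -0.    1.46  2.77]
(447, -380, 380) [-0.89  0.34  1.48 -0.    1.32 -0.6 ]
(447, -380, 380) [-0.89  0.34  1.48 -0.    1.32  2.54]
```

Run:
```python
from h import *
np.set_printoptions(precision=2,suppress=True)
def look(n,p,yaw):
    robot.goto(p,quat(yaw)); c=calibration('wrist'); im=grab_frame('wrist'); save(n,im)
    np.savez(n+'.npz',im=im,**{k:np.array(c[k]) for k in c}); s=robot.observe(); print(n,s['time_s'],s['tool_pos'],s['wrist_force'])
look('w_car',(570,-30,430),0.0)
look('w_stk',(455,-420,400),-.25)
```

```text
w_car 2.4 [569.94 -28.94 430.04] [-0.04  0.07 -0.47]
w_stk 3.9583 [ 455.87 -418.77  400.28] [ 0.4   0.31 -0.6 ]
```

View pics/w_car.png

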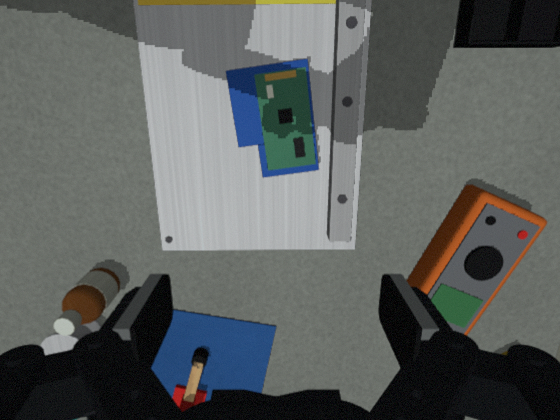

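View pics/w_stk.png

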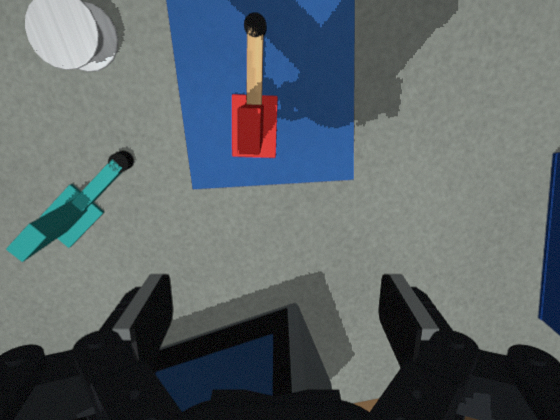

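Wrist view of the carrier: notch inner corner at about (258,146), rail face edge at x≈334, yellow line along the top. Wrist view of the stick: blade at (250,128), foot corners (232,95)–(277,157), black tip at (255,24). I'll zoom in for corner pixels.

Run:
```python
import numpy as np,cv2
a=np.load('w_car.npz')['im'];b=np.load('w_stk.npz')['im']
def crop(im,x0,y0,x1,y1,n,f): cv2.imwrite('pics/'+n,cv2.cvtColor(cv2.resize(im[y0:y1,x0:x1],None,fx=f,fy=f,interpolation=cv2.INTER_CUBIC),cv2.COLOR_RGB2BGR))
crop(a,215,0,375,120,'d1.png',5);crop(a,215,120,375,255,'d2.png',4.4);crop(b,210,0,310,170,'d3.png',3.5)
hsv=cv2.cvtColor(b,cv2.COLOR_RGB2HSV)
m=(((hsv[...,0]<6)|(hsv[...,0]>174))&(hsv[...,1]>150)).astype(np.uint8);m[200:]=0
for c in cv2.findContours(m,0,2)[0]:
    if cv2.contourArea(c)>100: print(cv2.minAreaRect(c),cv2.boxPoints(cv2.minAreaRect(c)).round(1).tolist())
g=b.max(2); k=(g<50).astype(np.uint8); k[60:]=0;
n,l,s,ce=cv2.connectedComponentsWithStats(k); print(s[1:],ce[1:])
hsv=cv2.cvtColor(a,cv2.COLOR_RGB2HSV)
m=((hsv[...,0]>60)&(hsv[...,0]<125)&(hsv[...,1]>120)).astype(np.uint8);m[:,:200]=0;m[200:]=0;m[:,340:]=0
m=cv2.morphologyEx(m,cv2.MORPH_CLOSE,np.ones((9,9)))
for c in cv2.findContours(m,0,2)[0]:
    if cv2.contourArea(c)>1000: print(cv2.approxPolyDP(c,3,True).reshape(-1,2).tolist())
```

```text
((254.0, 126.0), (62.0, 44.0), 90.0) [[232.0, 95.0], [276.0, 95.0], [276.0, 157.0], [232.0, 157.0]]
[[244  13  23  23 370]
 [251  34   1   1   1]] [[255.45405405  23.41081081]
 [251.          34.        ]]
[[306, 59], [226, 71], [238, 144], [258, 145], [263, 176], [317, 169]]
```

View pics/d1.png

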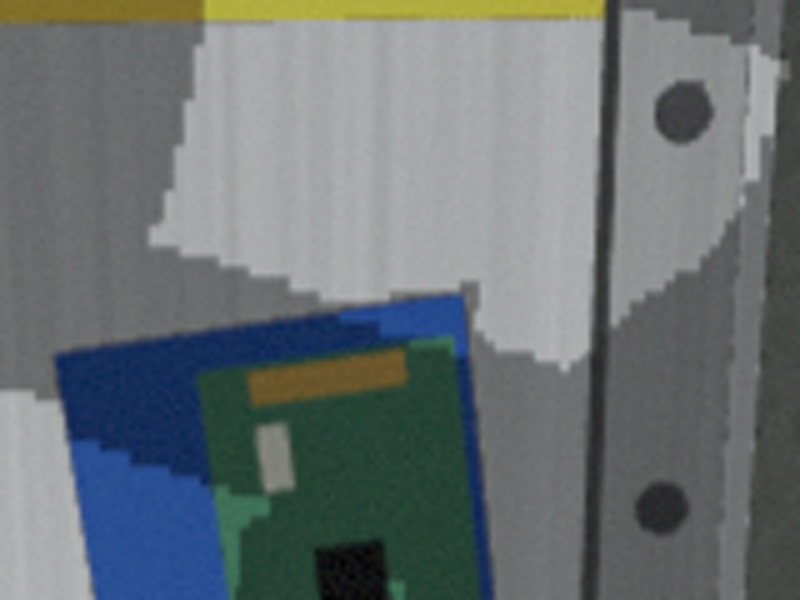

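View pics/d2.png

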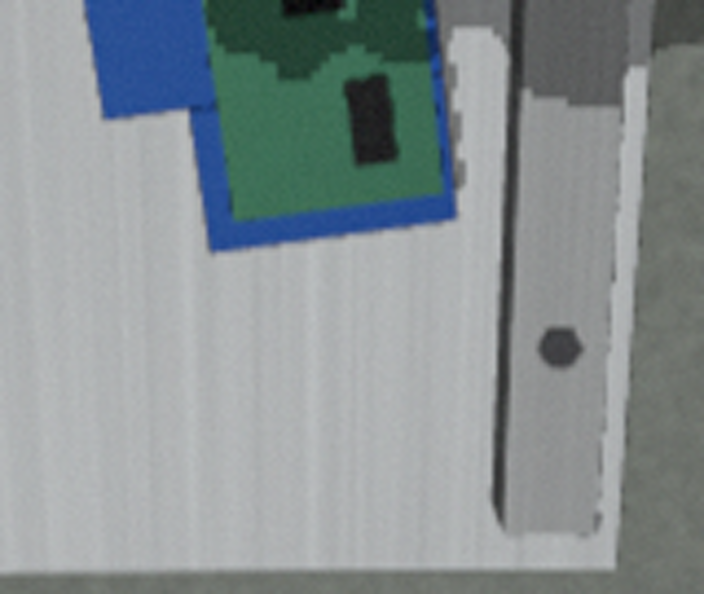

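View pics/d3.png

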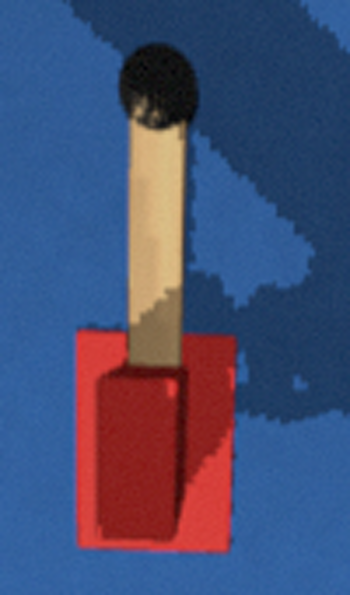

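Run:
```python
from h import *
np.set_printoptions(precision=2,suppress=True)
c=np.load('w_car.npz');d=np.load('w_stk.npz')
P=lambda l,f,o:np.array(l,float)/f+np.array(o)
rt=onplane(c,P([(619,20),(604,480)],5,(215,0)),30); rt2=onplane(c,P([(505,533)],4.4,(215,120)),30)
rb=onplane(c,P([(607,20),(588,480)],5,(215,0)),8); rb2=onplane(c,P([(492,490)],4.4,(215,120)),8)
print('rail top',rt,rt2,'bot',rb,rb2)
print('line y=10',onplane(c,P([(0,22),(600,18)],5,(215,0)),8))
print('plate tail edge y=-250',onplane(c,P([(0,575),(612,568)],4.4,(215,120)),8))
t=onplane(c,np.array(P([(463,293),(55,355)],5,(215,0)).tolist()+P([(105,118),(190,106),(213,250),(456,215)],4.4,(215,120)).tolist()),28)
print('carrier: nose-rail, nose-left, leftnotch, notch, tail, tailrail\n',t)
loc=np.array([(40,55),(-40,55),(-40,-20),(-20,-20),(-20,-55),(40,-55)],float)
m0=t[:,:2].mean(0);l0=loc.mean(0);H=(loc-l0).T@(t[:,:2]-m0);U,S,V=np.linalg.svd(H);r=V.T@np.diag([1,np.linalg.det(V.T@U.T)])@U.T
ctr=m0-r@l0;print('carrier',ctr,np.arctan2(r[1,0],r[0,0]),(t[:,:2]-(loc@r.T+ctr)))
fo=onplane(d,P([(78,330),(236,337),(231,551),(78,548)],3.5,(210,0)),9);print('foot',fo,fo.mean(0))
bl=onplane(d,P([(98,378),(183,376),(174,537),(98,535)],3.5,(210,0)),83);print('blade',bl,bl.mean(0))
tp=onplane(d,P([(160,83)],3.5,(210,0)),15);print('tip',tp)
for b in (fo,bl): v=(b[0]+b[1]-b[2]-b[3])[:2];print('yaw',np.arctan2(-v[0],v[1]))
v=(tp[0]-fo.mean(0))[:2];print(np.arctan2(-v[0],v[1]),np.linalg.norm(v))
mt=onplane(d,[(168,0),(192,188),(353,180),(354,0)],3);print('mat',mt)
```

```text
rail top [[627.15 122.89  30.  ]
 [628.81  43.09  30.  ]] [[ 630.5  -111.25   30.  ]] bot [[628.27 127.18   8.  ]
 [629.02  42.61   8.  ]] [[ 630.07 -108.54    8.  ]]
line y=10 [[511.48 126.63   8.  ]
 [626.91 127.52   8.  ]]
plate tail edge y=-250 [[ 498.28 -133.55    8.  ]
 [ 663.49 -131.15    8.  ]]
carrier: nose-rail, nose-left, leftnotch, notch, tail, tailrail
 [[600.39  77.08  28.  ]
 [522.15  65.86  28.  ]
 [532.35  -7.01  28.  ]
 [552.22  -4.18  28.  ]
 [557.28 -38.54  28.  ]
 [615.15 -29.9   28.  ]]
carrier [568.91  18.09] 0.14150937677734332 [[-0.37 -1.11]
 [ 0.59 -1.04]
 [ 0.21  0.34]
 [ 0.28  0.35]
 [ 0.4   0.64]
 [-1.13  0.82]]
foot [[ 434.21 -337.43    9.  ]
 [ 475.47 -349.76    9.  ]
 [ 459.73 -406.46    9.  ]
 [ 417.35 -394.82    9.  ]] [ 446.69 -372.12    9.  ]
blade [[ 444.1  -348.94   83.  ]
 [ 462.23 -353.09   83.  ]
 [ 451.17 -386.76   83.  ]
 [ 434.54 -382.08   83.  ]] [ 448.01 -367.72   83.  ]
tip [[ 471.81 -285.36   15.  ]]
yaw -0.27832121230258955
yaw -0.29929677775575436
-0.2818871225986538 90.3208623512196
mat [[ 400.39 -245.67    3.  ]
 [ 365.99 -417.26    3.  ]
 [ 531.51 -450.3     3.  ]
 [ 562.27 -286.65    3.  ]]
```

Positions agree. Rail face is at world x≈628 at bed y=0, with bed yaw about 0.010. The carrier is at (569,18) with yaw 0.14. The stick grip is at (447.7,−369) with yaw −0.285, and its tip at (472,−285). Now I'll grasp it.

Run:
```python
from h import *
np.set_printoptions(precision=2,suppress=True)
q=quat(-.285)
robot.goto((447.7,-369,300),q)
robot.movel((447.7,-369,200),q,feed=120)
jaws.grip(10,100)
s=robot.observe();print(s['time_s'],s['finger_gap'],s['wrist_force'],s['moment'],s['tool_pos'],s['tcp_rot'])
c=calibration('wrist');im=grab_frame('wrist');save('w_grip',im)
robot.movel((447.7,-369,250),q,feed=100)
s=robot.observe();print(s['time_s'],s['finger_gap'],s['wrist_force'],s['moment'],s['tool_pos'])
c=calibration('wrist'); im=grab_frame('wrist');save('w_lift',im);np.savez('w_lift.npz',im=im,**{k:np.array(c[k]) for k in c})
```

```text
6.1 17.08686479831547 [0.45 1.19 1.89] [ 0.04  0.03 -0.01] [ 447.81 -369.1   200.34] [0.  0.8 0.6 0. ]
6.8 16.676840948792016 [-0.14 -0.12 -1.97] [ 0.05 -0.01  0.  ] [ 447.5  -368.74  249.6 ]
```

View pics/w_lift.png

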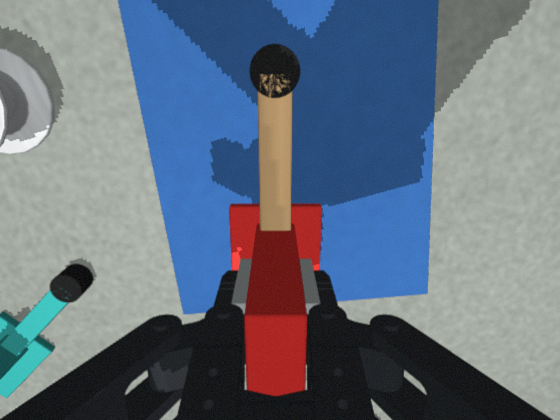

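View pics/w_grip.png

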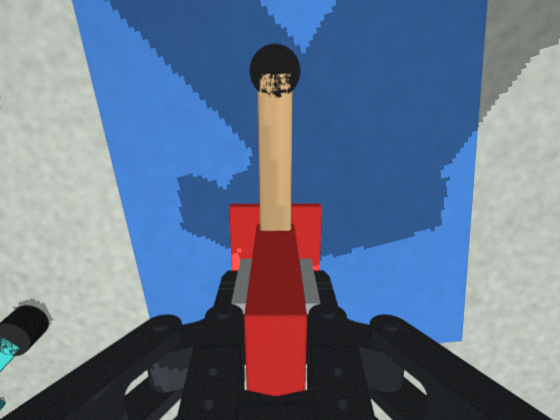

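The stick is held straight, tip at (275,70), and it did not shift between grip and lift. Next I compute the tip offset from the TCP.

Run:
```python
from h import *
np.set_printoptions(precision=2,suppress=True)
c=np.load('w_lift.npz')
p=onplane(c,[(275,70),(250,70),(300,70)],68.3);print(p)
d=p[0,:2]-np.array([447.5,-368.74]);x=np.array([np.sin(.285),np.cos(.285)]);y=np.array([np.cos(.285),-np.sin(.285)])
print('tip ahead',d@x,'right',d@y,np.linalg.norm(p[1]-p[2]))
# speed test: step timing
t0=robot.observe()['time_s']
```

```text
[[ 471.55 -285.7    68.3 ]
 [ 462.22 -282.97   68.3 ]
 [ 480.88 -288.43   68.3 ]]
tip ahead 86.4503686173727 right -0.2644190196088074 19.437872810299538
```

```bash
cat >> h.py <<'E'
BY=0.010; BO=np.array([553.,118.]); TA=86.4
RB=np.array([[np.cos(BY),-np.sin(BY)],[np.sin(BY),np.cos(BY)]])
Q=quat(BY)
def tcp(tx,ty,z):  # tip centre in bed coords -> TCP world
    w=BO+RB@np.array([tx,ty-TA]); return (w[0],w[1],z)
def tipof(s): 
    b=RB.T@(np.array(s['tool_pos'])[:2]-BO); return b+np.array([0,TA])
def fb(s): 
    f=np.array(s['wrist_force']); return np.r_[RB.T@f[:2],f[2]]
ZW=208.0
E
python3 - <<'E'
from h import *
np.set_printoptions(precision=2,suppress=True)
robot.movel((447.7,-369,320),feed=200)
robot.goto(tcp(-62,-92,300),Q)
robot.movel(tcp(-62,-92,ZW),Q,feed=150)
s=robot.observe();f0=fb(s);print(s['time_s'],tipof(s),f0,s['tool_pos'])
robot.movel(tcp(-44,-92,ZW),Q,feed=40)
s=robot.observe();print(s['time_s'],tipof(s),fb(s))
fs=[]
for i in range(6):
    robot.wait(.03);fs.append(fb(robot.observe()))
print(np.array(fs)); np.save('f0.npy',np.mean(fs,0))
for i in range(3):
    robot.movel(tcp(-43+i,-92,ZW),Q,feed=30); s=robot.observe();print(s['time_s'],tipof(s),fb(s))
save('w_pre',grab_frame('wrist'))
E
```

```text
9.3083 [-61.57 -92.7 ] [-0.2  -0.4  -1.45] [493.22 -61.71 208.33]
9.9083 [-43.97 -91.86] [ 0.04 -0.04 -1.67]
[[ 0.32  0.02 -2.44]
 [-0.36 -0.63 -1.17]
 [-0.05  0.   -1.64]
 [-0.17  0.5  -1.12]
 [-0.53  0.67 -0.74]
 [-0.27 -0.26 -2.06]]
10.3583 [-42.97 -92.02] [-1.24  0.44 -1.65]
10.6083 [-41.93 -92.02] [ 0.09 -0.4  -2.14]
10.8583 [-40.93 -92.  ] [ 0.11 -0.2  -2.47]
```

View pics/w_pre.png

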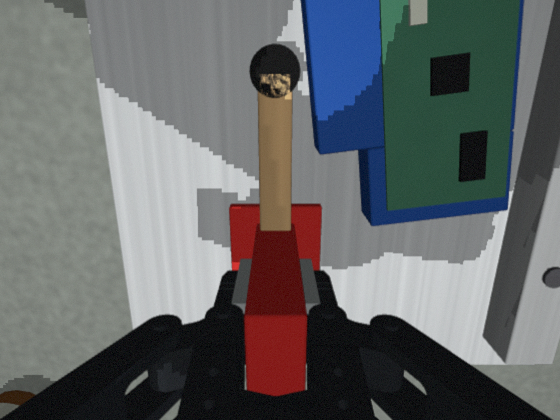

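The tip (275,70) is about 5 mm off the carrier's left face, ahead of the notch (360,150), as intended. Pushing towards the rail now.

```bash
cat >> h.py <<'E'
def meas(n=4,dt=.02):
    a=[];
    for i in range(n): robot.wait(dt); s=robot.observe(); a.append(fb(s))
    return s,np.mean(a,0)-np.load('f0.npy')
E
python3 - <<'E'
from h import *
np.set_printoptions(precision=2,suppress=True)
x=-41.
while x<-8:
    st=3 if x<-24 else 1
    x+=st; robot.movel(tcp(x,-92,ZW),Q,feed=40); s,f=meas(3)
    print(round(s['time_s'],2),x,tipof(s),f)
    if f[0]>7.5: break
save('w_flush',grab_frame('wrist'))
E
```

```text
11.21 -38.0 [-37.91 -92.  ] [ 0.41 -0.17 -0.07]
11.51 -35.0 [-34.96 -91.98] [-0.27  0.25 -0.02]
11.81 -32.0 [-31.93 -91.96] [-0.29  0.58 -0.34]
12.11 -29.0 [-28.75 -92.05] [-0.91  0.55 -0.07]
12.41 -26.0 [-25.75 -92.05] [-0.49 -0.01  0.23]
12.71 -23.0 [-22.81 -92.01] [-0.35 -0.12  0.43]
13.01 -22.0 [-22.05 -91.97] [-1.04 -0.68  0.33]
13.31 -21.0 [-21.32 -91.87] [-3.35 -0.26  1.13]
13.61 -20.0 [-20.56 -91.69] [-4.56  1.14  2.31]
13.91 -19.0 [-19.84 -91.52] [-5.96  1.38  2.76]
14.21 -18.0 [-19.14 -91.38] [-6.12  1.76  2.6 ]
14.51 -17.0 [-18.41 -91.19] [-6.65  2.27  2.78]
14.81 -16.0 [-16.32 -91.66] [-3.81  2.15 -0.53]
15.11 -15.0 [-14.98 -91.97] [-3.38  2.33 -0.67]
15.41 -14.0 [-14.4  -91.97] [-5.05  2.11  0.66]
15.71 -13.0 [-13.88 -92.02] [-7.02  1.44  1.31]
16.01 -12.0 [-13.33 -92.02] [-9.54  0.01  2.48]
16.31 -11.0 [-12.77 -92.04] [-10.94  -0.7    4.83]
16.61 -10.0 [-12.24 -92.08] [-12.56  -1.13   5.97]
16.91 -9.0 [-11.71 -92.12] [-15.26  -2.59   6.99]
17.21 -8.0 [-11.15 -92.15] [-16.28  -2.35   8.55]
```

View pics/w_flush.png

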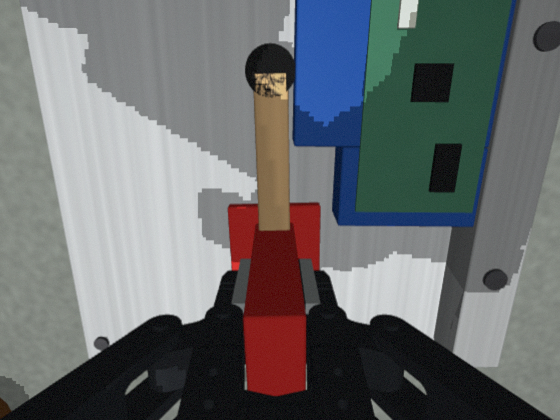

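I got the sign wrong: `wrist_force` is the reaction on the tool, so my stop test never fired and the stick force reached about 16 N. Net of bed friction, that may have been near the 14 N rail limit. I'm backing off now and checking the state.

```bash
cat >> h.py <<'E'
def push(n=4,dt=.02):   # force of the stick ON the carrier, bed axes
    s,f=meas(n,dt); return s,-f
E
python3 - <<'E'
from h import *
np.set_printoptions(precision=2,suppress=True)
print(robot.observe()['tool_pos'])
robot.movel(tcp(-16,-92,ZW),Q,feed=40);s,f=push();print(s['time_s'],tipof(s),f,s['tool_pos'])
robot.movel(tcp(-24,-92,ZW),Q,feed=60);s,f=push();print(s['time_s'],tipof(s),f,s['tool_pos'])
c=calibration('wrist');im=grab_frame('wrist');save('w_back',im);np.savez('w_back.npz',im=im,**{k:np.array(c[k]) for k in c})
E
```

```text
[543.6  -60.65 207.36]
17.675 [-15.39 -92.46] [ 2.22  1.19 -0.89] [539.4  -61.   208.42]
18.025 [-23.71 -92.07] [-0.1   0.02 -0.06] [531.08 -60.69 208.22]
```

View pics/w_back.png

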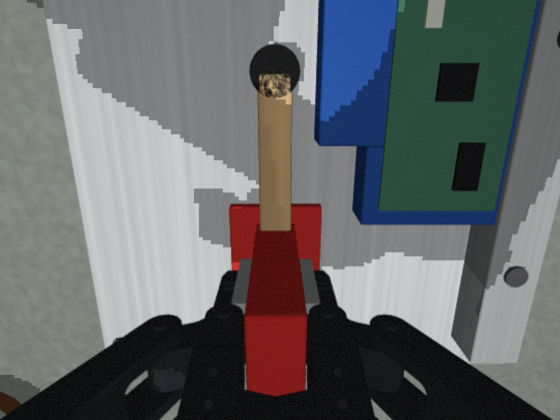

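Flush, with the board edges parallel to the rail and the stick back at (275,70), so the grip deflection was elastic. Locating the notch.

Run:
```python
from h import *
np.set_printoptions(precision=2,suppress=True)
im=np.load('w_back.npz')['im']
cv2.imwrite('pics/e1.png',cv2.cvtColor(cv2.resize(im[0:250,290:530],None,fx=2.4*1.3,fy=2.4,interpolation=cv2.INTER_CUBIC)[:, :],cv2.COLOR_RGB2BGR))
hsv=cv2.cvtColor(im,cv2.COLOR_RGB2HSV)
m=((hsv[...,0]>60)&(hsv[...,0]<125)&(hsv[...,1]>120)).astype(np.uint8);m[:,:305]=0
m=cv2.morphologyEx(m,cv2.MORPH_CLOSE,np.ones((15,15)))
c=max(cv2.findContours(m,0,2)[0],key=cv2.contourArea);p=cv2.approxPolyDP(c,3,True).reshape(-1,2);print(p.tolist())
C=np.load('w_back.npz')
for z in (28,8):
    w=onplane(C,p,z)[:,:2]; print(z,(w-BO)@RB)
```

```text
[[319, 0], [315, 139], [320, 145], [356, 146], [353, 210], [360, 222], [493, 224], [540, 0], [446, 0], [444, 28], [423, 29], [424, 0]]
28 [[  -7.6   -68.28]
 [  -7.31 -118.58]
 [  -5.17 -121.03]
 [   9.66 -121.44]
 [  10.31 -149.28]
 [  13.77 -154.87]
 [  72.46 -155.82]
 [  72.93  -68.4 ]
 [  38.72  -68.32]
 [  39.36  -77.56]
 [  31.58  -77.88]
 [  30.7   -68.31]]
8 [[  -5.43  -64.22]
 [  -5.1  -121.29]
 [  -2.68 -124.07]
 [  14.15 -124.54]
 [  14.88 -156.12]
 [  18.81 -162.46]
 [  85.41 -163.55]
 [  85.94  -64.36]
 [  47.12  -64.27]
 [  47.85  -74.75]
 [  39.02  -75.12]
 [  38.03  -64.26]]
```

View pics/e1.png

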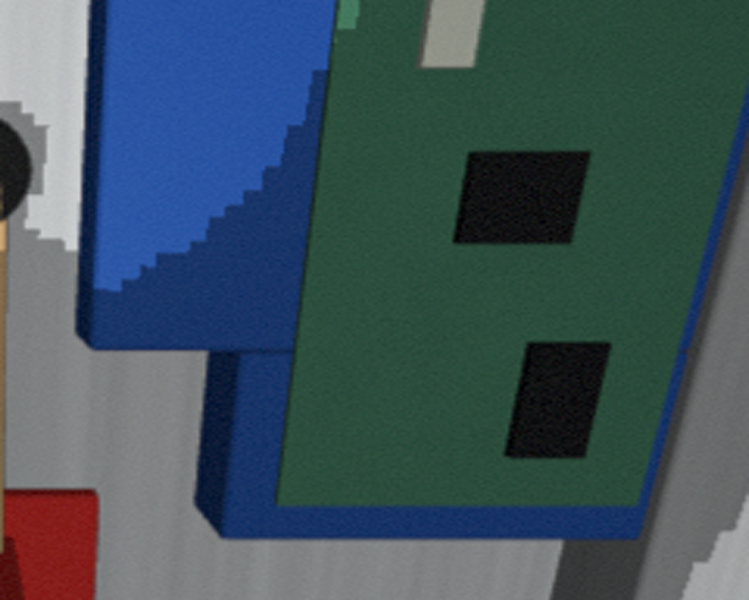

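The front wall is at bed y≈−121, the tail at −156 and the −x face at −5, which matches a flush carrier centred at (35,−101) well behind the line. Entering the notch.

Run:
```python
from h import *
np.set_printoptions(precision=2,suppress=True)
robot.movel(tcp(-26,-137,ZW),Q,feed=100)
robot.movel(tcp(0,-137,ZW),Q,feed=70)
s,f=push(6);print(s['time_s'],tipof(s),f)
x=0.
while x<12:
    x+=1; robot.movel(tcp(x,-137,ZW),Q,feed=40);s,f=push(4);print(round(s['time_s'],2),x,tipof(s),f)
    if f[0]>4: break
np.save('cmd.npy',[x,-137.])
save('w_notch',grab_frame('wrist'))
```

```text
19.3 [  -0.39 -136.68] [-0.18  0.04 -0.05]
19.62 1.0 [   0.89 -137.04] [-0.3  -0.14 -0.31]
19.93 2.0 [   2.01 -137.01] [0.03 0.28 0.03]
20.25 3.0 [   3.02 -136.99] [-0.39 -0.44  0.43]
20.57 4.0 [   4.02 -136.99] [-0.13 -0.24 -0.38]
20.88 5.0 [   4.84 -136.96] [ 0.63  0.31 -0.17]
21.2 6.0 [   5.47 -137.  ] [ 5.05  1.42 -2.01]
```

View pics/w_notch.png

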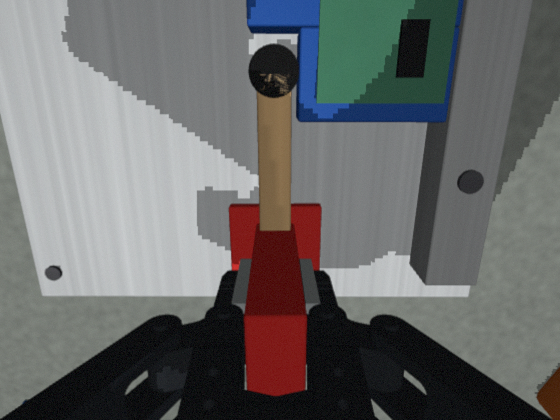

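The tip is in the notch, bearing on the side wall at bed x≈5 as predicted, with 5 N. I'll slide in short steps with the side force regulated to 6 N.

```bash
cat > slide.py <<'E'
from h import *
import sys
np.set_printoptions(precision=2,suppress=True)
def slide(yend,step,fymax,every=1):
    x,y=np.load('cmd.npy'); i=0; hist=[]
    while y<yend:
        y+=step; robot.movel(tcp(x,y,ZW),Q,feed=45); s,f=push(3)
        t=tipof(s); hist.append((y,t[1],f[0],f[1])); i+=1
        if i%every==0: print(round(s['time_s'],2),round(x,2),round(y,1),t,f)
        if f[0]>10.5 or f[1]>fymax or np.hypot(f[0],f[1])>26: print('STOP',s['time_s'],t,f); np.save('cmd.npy',[x,y]); return
        x+=np.clip(.15*(6-f[0]),-.6,.6); np.save('cmd.npy',[x,y])
slide(float(sys.argv[1]),float(sys.argv[2]),float(sys.argv[3]))
E
python3 slide.py -115 2 14
```

```text
21.55 6.0 -135.0 [   5.47 -135.07] [ 4.81  1.83 -0.28]
21.85 6.18 -133.0 [   5.59 -133.09] [ 4.82  2.17 -0.46]
22.15 6.35 -131.0 [   5.68 -131.15] [ 4.93  3.13 -0.22]
22.45 6.51 -129.0 [   5.83 -129.56] [ 5.46  4.42 -0.85]
22.75 6.6 -127.0 [   5.87 -127.67] [ 5.73  4.88 -0.91]
23.05 6.64 -125.0 [   5.9  -125.72] [ 5.94  5.32 -1.33]
23.35 6.65 -123.0 [   5.88 -123.7 ] [ 5.93  5.22 -1.05]
23.65 6.66 -121.0 [   5.89 -121.7 ] [ 6.25  5.37 -0.91]
23.95 6.62 -119.0 [   5.85 -119.68] [ 5.58  4.92 -1.48]
24.25 6.68 -117.0 [   5.9  -117.71] [ 5.76  5.59 -0.83]
24.55 6.72 -115.0 [   5.92 -115.7 ] [ 5.69  5.29 -0.98]
```

Steady at Fx≈6 N and Fy≈5.3 N. Continuing with larger steps up to just short of the dock.

```bash
python3 slide.py -30 5 14; python3 -c "
from h import *
save('w_mid',grab_frame('wrist'))"
```

```text
24.86 6.77 -110.0 [   5.89 -110.44] [ 5.86  4.16 -0.6 ]
25.17 6.79 -105.0 [   5.88 -105.35] [ 6.13  3.77 -0.8 ]
25.48 6.77 -100.0 [   5.9  -100.33] [ 5.33  3.71 -0.42]
25.78 6.87 -95.0 [  5.96 -95.36] [ 5.94  4.21 -1.49]
26.09 6.88 -90.0 [  5.97 -90.35] [ 6.32  3.85 -0.54]
26.4 6.83 -85.0 [  5.95 -85.34] [ 5.94  3.8  -1.17]
26.71 6.84 -80.0 [  5.96 -80.32] [ 5.67  3.96 -1.29]
27.02 6.89 -75.0 [  5.97 -75.35] [ 6.32  4.01 -1.15]
27.32 6.84 -70.0 [  5.95 -70.32] [ 6.08  4.04 -1.12]
27.63 6.83 -65.0 [  5.96 -65.3 ] [ 5.29  4.01 -1.06]
27.94 6.93 -60.0 [  5.98 -60.3 ] [ 5.84  4.68 -1.06]
28.25 6.96 -55.0 [  5.99 -55.3 ] [ 5.85  4.58 -0.74]
28.56 6.98 -50.0 [  6.02 -50.33] [ 6.21  4.26 -1.29]
28.87 6.95 -45.0 [  6.   -45.29] [ 5.83  4.17 -0.96]
29.18 6.97 -40.0 [  6.03 -40.31] [ 5.87  4.08 -1.54]
29.48 6.99 -35.0 [  6.03 -35.32] [ 5.83  4.43 -1.54]
29.79 7.02 -30.0 [  6.06 -30.31] [ 5.49  3.82 -1.41]
```

View pics/w_mid.png

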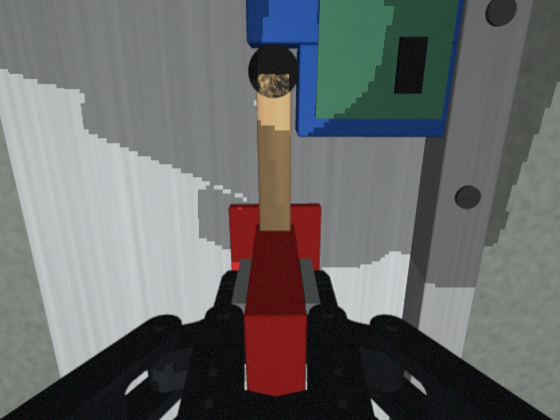

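The tip is seated in the notch corner (front wall at row ~47, side wall at column ~297) and the carrier is square to the rail. Continuing to y=70, then fine steps.

```bash
python3 slide.py 70 5 13 | tail -4; echo; python3 slide.py 100 1 22
```

```text
35.08 7.21 55.0 [ 6.17 54.68] [ 5.79  4.43 -1.66]
35.39 7.24 60.0 [ 6.2  59.69] [ 5.76  4.45 -1.72]
35.7 7.28 65.0 [ 6.21 64.68] [ 5.85  4.13 -2.16]
36.01 7.3 70.0 [ 6.22 69.66] [ 5.39  4.12 -2.68]

36.31 7.39 71.0 [ 6.29 70.35] [ 6.59  6.17 -2.86]
36.61 7.3 72.0 [ 6.25 71.26] [ 6.05  6.05 -3.1 ]
36.91 7.29 73.0 [ 6.26 72.23] [ 6.01  6.72 -2.76]
37.21 7.29 74.0 [ 6.25 73.21] [ 6.12  6.31 -2.7 ]
37.51 7.28 75.0 [ 6.26 74.23] [ 5.99  6.5  -2.72]
37.81 7.28 76.0 [ 6.24 75.23] [ 6.28  6.65 -2.94]
38.11 7.23 77.0 [ 6.22 76.27] [ 5.54  6.44 -2.56]
38.41 7.3 78.0 [ 6.24 77.23] [ 6.56  6.71 -2.59]
38.71 7.22 79.0 [ 6.21 78.26] [ 5.4   6.21 -3.11]
39.01 7.31 80.0 [ 6.29 78.8 ] [ 6.54  9.25 -3.21]
39.31 7.23 81.0 [ 6.25 79.61] [ 6.62  9.45 -3.96]
39.61 7.14 82.0 [ 6.22 80.59] [ 5.56 10.04 -3.39]
39.91 7.2 83.0 [ 6.27 81.55] [ 6.46  9.99 -3.37]
40.21 7.13 84.0 [ 6.24 82.55] [ 6.64  9.91 -3.78]
40.51 7.04 85.0 [ 6.17 83.6 ] [ 5.59  9.61 -4.03]
40.81 7.1 86.0 [ 6.23 84.58] [ 6.27 10.12 -4.29]
41.11 7.06 87.0 [ 6.18 85.6 ] [ 5.82  9.88 -3.06]
41.41 7.08 88.0 [ 6.22 86.59] [ 5.95 10.15 -3.29]
41.71 7.09 89.0 [ 6.2  87.58] [ 5.64  9.84 -3.57]
42.01 7.15 90.0 [ 6.24 88.57] [ 5.56  9.86 -3.87]
42.31 7.21 91.0 [ 6.27 89.54] [ 6.21 10.33 -3.64]
42.61 7.18 92.0 [ 6.26 90.56] [ 6.16  9.95 -3.44]
42.91 7.16 93.0 [ 6.28 91.01] [ 6.05 13.37 -4.74]
43.21 7.15 94.0 [ 6.34 91.31] [ 7.02 16.82 -5.48]
43.51 7.0 95.0 [ 6.32 91.64] [ 7.61 20.37 -6.86]
43.81 6.76 96.0 [ 6.28 91.97] [ 6.88 23.64 -8.08]
STOP 43.8083 [ 6.28 91.97] [ 6.88 23.64 -8.08]
```

The dock was met at tip y≈78.6 and the stop reached at ≈90.7, which is 12.1 mm of travel with force climbing only there: fully home. Unloading gently and looking.

```bash
python3 - <<'E'
from h import *
np.set_printoptions(precision=2,suppress=True)
def go(x,y,feed=30):
    robot.movel(tcp(x,y,ZW),Q,feed=feed);s,f=push(3);print(round(s['time_s'],2),tipof(s),f)
go(6.5,92.3)
go(5.5,91.2)
go(4.0,88.5)
go(0,82,60)
go(-30,70,90)
for n in ('wrist','scene','side'):
    save('end_'+n,grab_frame(n))
E
python3 - <<'E'
import cv2
a=cv2.imread('pics/end_scene.png');b=cv2.imread('pics/end_side.png')
cv2.imwrite('pics/f1.png',cv2.resize(a[195:375,195:425],None,fx=3.3,fy=3.3,interpolation=cv2.INTER_CUBIC))
cv2.imwrite('pics/f2.png',cv2.resize(b[135:250,190:360],None,fx=4.6,fy=4.6,interpolation=cv2.INTER_CUBIC))
E
```

```text
44.13 [ 5.87 90.74] [ 4.9  10.06 -3.35]
44.43 [ 5.3  90.41] [ 2.57  6.53 -0.94]
44.73 [ 4.47 88.74] [-0.29  0.07 -0.55]
45.06 [ 0.   81.85] [ 0.21  0.2  -0.14]
45.62 [-29.38  70.03] [-0.34 -1.03 -0.73]
```

View pics/f1.png

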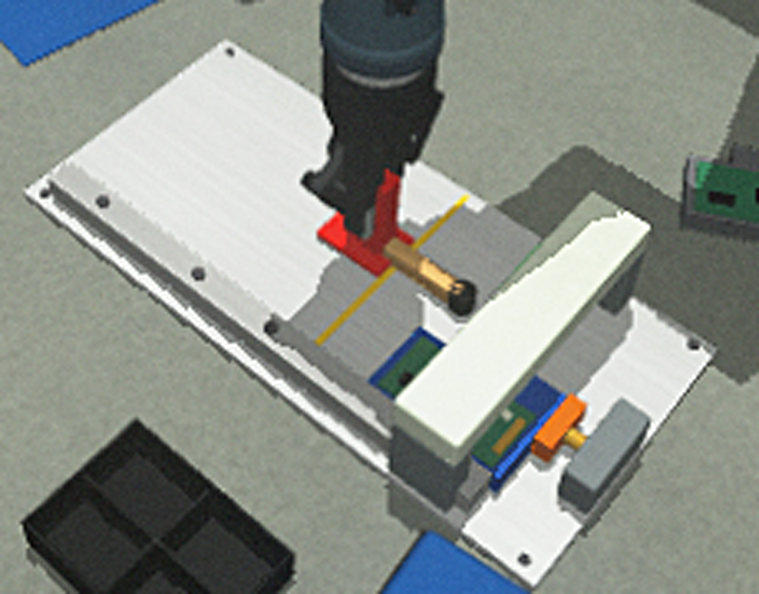

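View pics/end_wrist.png

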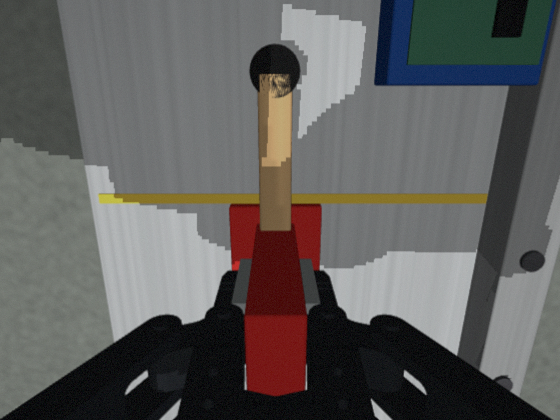

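The dock slide has moved to about (558,428) from (546,415), with the carrier nose against it and its side on the rail. The stick is free. Returning it to the mat.

Run:
```python
from h import *
np.set_printoptions(precision=2,suppress=True)
q=quat(-.285)
robot.movel(tcp(-35,40,ZW+110),Q,feed=180)
robot.goto((447.7,-369,320),q)
robot.movel((447.7,-369,208),q,feed=120)
s,f=push(4);print(s['time_s'],f,s['tool_pos'])
for z in (203,201.5,200.7,200.2,199.8):
    robot.movel((447.7,-369,z),q,feed=20);s,f=push(3);print(round(s['time_s'],2),z,s['tool_pos'],f)
    if -f[2]>2.5: break
save('w_place',grab_frame('wrist'))
```

```text
49.3333 [-0.1  -0.09 -0.48] [ 448.04 -369.31  208.97]
49.78 203 [ 447.67 -368.99  202.96] [ 0.07 -0.04 -0.26]
50.08 201.5 [ 447.68 -369.    201.42] [-0.07 -0.04  0.49]
50.38 200.7 [ 447.68 -368.98  200.67] [-0.63  0.63 -0.48]
50.68 200.2 [ 447.72 -369.07  200.34] [-0.19  0.43 -1.55]
50.98 199.8 [ 447.72 -369.02  200.33] [ 1.39 -0.93 -6.9 ]
```

View pics/w_place.png

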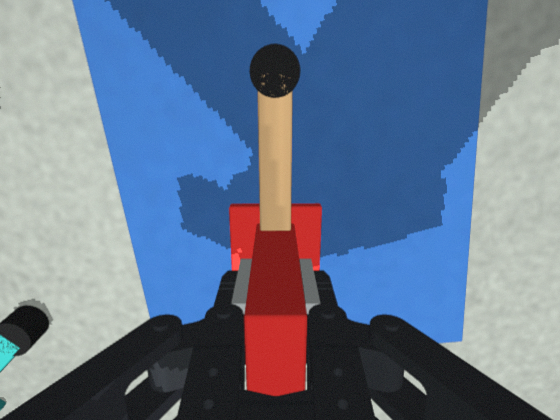

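The view matches the one taken at grasp (tip (275,70), same mat outline), with light contact at the same height. Releasing and retreating.

Run:
```python
from h import *
np.set_printoptions(precision=2,suppress=True)
q=quat(-.285)
robot.movel((447.7,-369,200.2),q,feed=20)
jaws.grip(85,20)
robot.movel((447.7,-369,330),q,feed=100)
robot.goto((350,-150,420),q)
s=robot.observe();print(s['time_s'],s['finger_gap'],s['wrist_force'])
for n in ('scene','side'):
    im=grab_frame(n);save('fin_'+n,im)
a=cv2.imread('pics/fin_scene.png');b=cv2.imread('pics/fin_side.png')
cv2.imwrite('pics/g1.png',cv2.resize(a[100:385,160:460],None,fx=2,fy=2,interpolation=cv2.INTER_CUBIC))
cv2.imwrite('pics/g2.png',cv2.resize(b[130:350,150:420],None,fx=2.7,fy=2.7,interpolation=cv2.INTER_CUBIC))
```

```text
54.4 84.89349792362059 [ 0.25 -0.09  0.25]
```

View pics/g1.png

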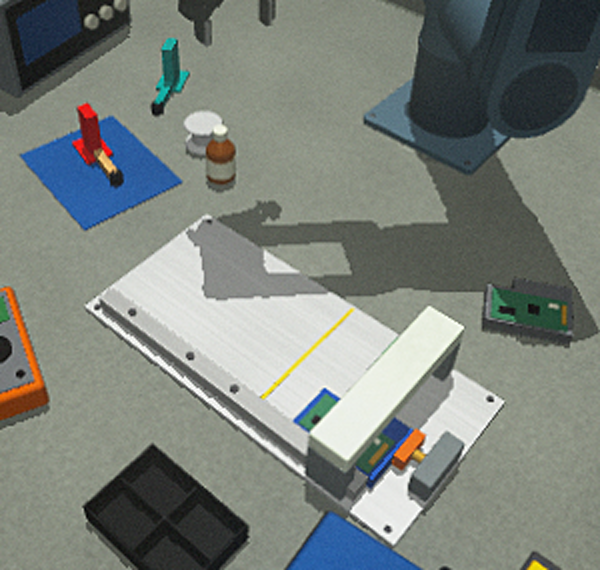

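View pics/g2.png

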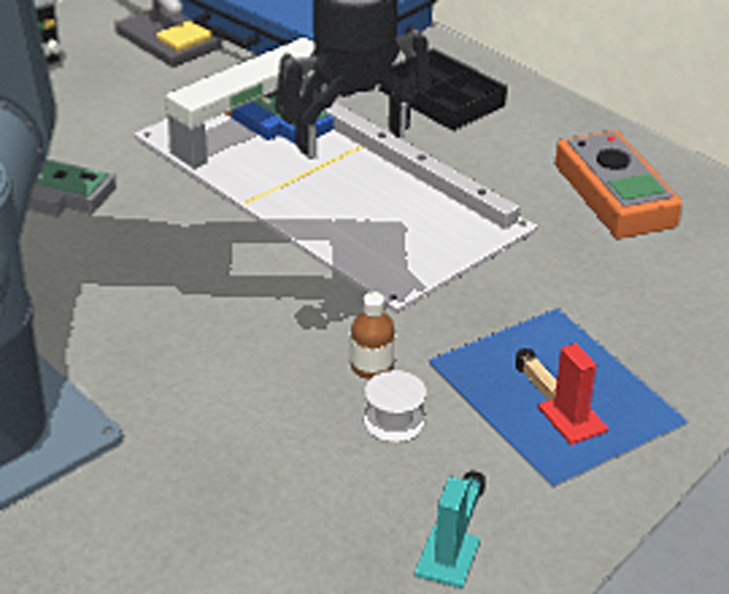

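The red stick stands upright on its mat at (90,140). The carrier is under the head against the dock, and the bottle, reel and spare are where they were. Handing in.

```bash
python3 -c "
from h import *
print(robot.close_job())"
```

```text
the job is handed in; nothing more can be done
None
```

The job is done and handed in at about 54.5 s, but one force during the first push went higher than it should have.

- **Too much force:** I read the sign of the wrist force wrongly, so my stop test did not fire while squaring the carrier. The stick force rose to about 16 N before I backed off. Less the carrier's own sliding friction (1–4 N), that is roughly 12–15 N on the rail, so the 14 N limit may have been passed briefly. The 35 N stick limit was not.
- **Squaring:** I pushed the carrier with the stick's tip on its side until it lay flush along the rail. Its centre was then at bed y ≈ −101, well behind the yellow line.
- **Slide:** With the tip in the notch, I held 5–7 N against the rail. It read up to 7.6 N at the dock stop. Forward force was about 4–6.7 N along the rail and 10 N while moving the dock slide.
- **Dock:** The slide travelled about 12.1 mm to its stop, where I ended at about 24 N forward. I then unloaded gently without dragging the carrier back.
- **Last checks:** The end pictures show the carrier under the head against the dock slide, and the red stick upright on its mat where it started. The spare carrier, bottle and reel looked unmoved by eye, with the gripper open and clear. I did not measure these again.

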